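Close the blower's inlet cover and hold it down for locking

ROBOT

A 7-joint arm with a two-finger parallel gripper is mounted at the origin on the work surface. World frame = base frame: x ahead of the robot, y to its left, z up, the work surface at z = 0. Lengths are in m, angles in rad, forces in N, time in s.
With the tool pointing down it reaches from about 0.4 to 0.85 m from the base axis. Payload 10.4 kg.
Tool frame: the origin (TCP) lies at the very end of the fingers, on their centre line; the grasp point (between the pads) lies bot.pinch_z behind it (bot.pinch_z is the distance from the TCP to the grasp point, in m); y points along the fingers, x is the direction in which the jaws open and shut, and the axes are right-handed (so a half turn about y gives the same grasp; the last joint's range is limited). The gripper opens to 85 mm and grips with 20 to 120 N. Pads are 22 mm wide; open, the fingers measure 114 mm over their backs; the gripper's body (76 mm by 85 mm) begins 54 mm behind the grasp point. The pads swing forward as they close: fully open they stand 13 mm farther back than shut.
Start: joints at [-1.166, 0.332, -0.065, 1.46, 0.022, 1.35, -0.088], TCP at [0.259, 0.569, 0.231] pointing down, gripper open.
Joint ranges: [-2.6, 2.6], [-0.5, 2.12], [-1.47, 1.34], [0.16, 2.42], [-1.27, 4.41], [0.06, 2.06], [-2.6, 2.6]. Speed limits (rad/s): [2.22, 2.22, 2.79, 2.79, 3.14, 3.14, 3.14].

INTERFACE

Orientations are given as a unit quaternion [x, y, z, w].
In Python, from plant import get_state, eyes, order, bot gives the robot as it stands.
- The arm moves only by the tool arm_command, never from a script. Its arguments are lists of equal length, an entry for each row: "gripper": the closure, from 0 (fully open) to 1 (shut); "slide": the shift along the world's x, y, z in units of 40 mm (1.0 is 40 mm), a list of three; "twist": the turn about the world's z in units of 5 degrees (1.0 is 5 degrees). A call has 1 to 8 rows; each row shifts and turns the commanded pose from where the row before left it; what a row does not reach is not made up. A row lasts 1/12 s, in which the tool goes at most 41.7 mm and 7.16 degrees, less where a joint would pass 70% of its speed; a pose out of reach is approached as far as the arm can. A call is refused whole if a number of a shift passes 1 or a number of a turn 1, either way. A call with a gripper value outside its range is refused whole. The fingers move at their own pace and stop on an object; "force" is the grip in N (left out, the last holds). Time passes only in rows, so rows that do not move let the fingers close. It gives the time, the measured TCP pose, the force and the opening at its end, in the units of the state.
- get_state(): the state, without advancing time (a new reading comes with each control period).
- eyes.capture(name): name is "scene" or "top" or "wrist"; returns (picture, depth): 384x512x3 uint8, red, green, blue; 384x512 float32, m along the optical axis (not along the pixel's ray), 0 where there is no reading.
- eyes.calibration(name): a dict with "camera_matrix" (3x3 intrinsics, pixels), "D" ([k1, k2, p1, p2, k3] as OpenCV has them; the pictures are not rectified), "world_to_cam" (4x4, takes a point from world to camera coordinates); the wrist camera has in their place "hand_eye" (4x4, takes a point from camera to tool coordinates, whose origin is the TCP and whose axes are the tool frame's). Camera axes: x right, y up, looking along -z (the intrinsics and any distortion apply to the point x, -y, -z); pixel columns grow to the right and rows downward; lengths in m; the calibration is good to about 2 mm. A picture is of the moment at which its call begins: read the wrist's pose just before it. calibration takes no time and is no camera call.
- order.job_done(): hands the job in, once; it reports no verdict.
The state is a dict: "time": time; "q": joint angles; "joint_velocities": joint speeds; "joint_efforts": joint torques, N m; "position": TCP position; "tool_rot": TCP orientation; "wrist_force": force on the tool from outside, world axes, zero at the start; "torque": the same for the moment, N m; "width": finger opening in m.
Only numpy, scipy, OpenCV 4.12 (cv2) and the standard library are available. Lean on these libraries where they do the work, as an engineer would, in place of code of your own. Each camera call takes 0.05 s, during which the arm holds its last target.

TASK

Turn the blower housing's quarter-turn fastener clockwise until its bar lies straight along the strut beneath it, in line with the two ticks on the rim, then pick up the round cover by its rib and set it into the housing's rim, turned so that its slot drops over the fastener's bar. Then press the cover down against its sprung seal until its top is flush with the rim, and finish while still holding it pressed there so that a colleague can lock it; leave the other things on the bench where they are.

Things in the scene. Friction and masses are not known exactly. Their poses are not given: they have to be found in the camera images.
- housing: Fixed white round housing, open on top, impeller inside. Outer diameter 150 mm, rim top 75 mm high, opening 130 mm. Origin: centre of its underside; z up. The fastener stands 38 mm from the centre towards -x (a small pointer on the rim marks that side), over a strut parallel to the housing's y, with a tick on the rim at either end. A duct, up to 68 mm high, sticks out on the +x side to 157 mm from the centre.
- seat (a point): Centre of the housing's opening at rim-top height (75 mm). Axes as the housing's. A black sprung seal ring (100 to 127 mm diameter) inside the rim carries the cover: its top is 3 mm below the rim top, so the 8 mm thick cover rests on it standing 5 mm above the rim, and is flush when pushed down 5 mm.
- fastener (a joint): Angle of the quarter-turn fastener, rad, about the vertical, positive counter-clockwise seen from above; 0 = bar parallel to the housing's y axis and to the strut beneath (aligned). Travel -0.4 to 1.6; starts well turned (0.8 to 1.5); stays where it is left (friction about 0.05 N m).
- bar (a point): Point on the fastener's axis inside its steel bar grip, 92 mm above the bench, 11 mm below the bar's top. The bar is 32 mm long along this point's y, 10 mm thick along its x, and reaches from 1 to 28 mm above the rim top; the topmost 5 mm taper. Grip it across its thickness from above. Axes turn with the fastener and equal the housing's at joint 0.
- seal (a joint): How far the sprung seal is pushed down, m: 0 free, 0.005 fully down (hard stop, cover flush with the rim). The spring takes about 3.6 N before it starts to move and 9.6 N fully down; the cover's own weight does not move it.
- cover: Loose round grey cover: disc 124 mm in diameter, 8 mm thick (0.11 to 0.21 kg), lying rib up on the bench. Origin: centre of its underside; z up. Its slot, 40 mm along y by 18 mm along x, goes right through, centred 38 mm from the centre towards the cover's -x. Seated in the housing, its axes equal the housing's.
- cover_grip (a point): Centre of the cover's grip rib, above the disc's centre, 25 mm above the cover's underside. The rib is 40 mm long along the cover's x axis, 12 mm thick along y, and stands 34 mm above the disc (its top is 42 mm above the underside). Axes as the cover's.
- cover_slot (a point): Centre of the cover's slot, half-way through the disc (4 mm above the underside). Axes as the cover's.
- driver: Screwdriver lying on the bench, 200 mm long; bystander, leave it alone. Origin: under its middle.
- meter: Small orange hand-held wind meter, 105 x 50 x 24 mm; bystander, leave it alone. Origin: centre of its underside.
- bush: Yellow bush (short tube), 38 mm diameter, 45 mm high; bystander, leave it alone. Origin: centre of its underside.
- shroud: Flat white ring, 100 mm diameter, 12 mm high; bystander, leave it alone. Origin: centre of its underside.
There are look-alikes about, which are no part of the job. There is more than one size of the cover; the job needs the middle-sized.

How it is judged:
By the outcome, as a careful person would: the job done as asked, in the order asked, and still so for the second after the job is handed in, while the arm keeps its last pose, push and grip.
It also fails if it takes over 51 s, if anything falls off the work surface, if the arm or the gripper's body presses on something with over 40 N, if the wrist force passes 120 N, or if a joint passes its speed limit or range.

## Working session

There is one attempt and no reset: what is moved stays moved. The work goes in short steps, Python scripts to look and compute and a tool call to move; the robot and the scene stay as the last step left them, time stands still between calls to the robot, and variables do not carry over. Pictures are saved under pics/ and viewed, and the job is handed in when it is done.

Besides the shell and the picture viewer there is one more tool, called after "Call:" as a command line: name --pt "numbers of a row" for each row, then --argument value for the rest. arm_command: Moves the arm, as the interface text tells. Its arguments: {"type":"object","properties":{"gripper":{"type":"array"},"slide":{"type":"array"},"twist":{"type":"array"},"force":{"type":"number"}},"required":["gripper","slide","twist"]}

```bash
mkdir -p pics; ls; cat > h.py <<'E'
import numpy as np, cv2
from plant import get_state, eyes, order, bot
from scipy.spatial.transform import Rotation as R
def cap(n):
    s=get_state(); p,d=eyes.capture(n); c=eyes.calibration(n)
    np.savez('last_%s.npz'%n,p=p,d=d,pos=s['position'],rot=s['tool_rot'])
    return p,d
def T_cw(n,pos=None,rot=None):
    c=eyes.calibration(n)
    if 'world_to_cam' in c: return np.linalg.inv(np.array(c['world_to_cam']))
    T=np.eye(4);T[:3,:3]=R.from_quat(rot).as_matrix();T[:3,3]=pos
    return T@np.array(c['hand_eye'])
def load(n):
    return np.load('last_%s.npz'%n)
def ray(n,uv,L=None):
    c=eyes.calibration(n);L=load(n) if L is None else L
    K=np.array(c['camera_matrix']);D=np.array(c['D'])
    x=cv2.undistortPoints(np.array(uv,float).reshape(-1,1,2),K,D).reshape(-1,2)
    d=np.c_[x[:,0],-x[:,1],-np.ones(len(x))]
    T=T_cw(n,L['pos'],L['rot'])
    return T[:3,3],d@T[:3,:3].T
def atz(n,uv,z):
    o,d=ray(n,uv); t=(z-o[2])/d[:,2]; return o+d*t[:,None]
def bydepth(n,uv):
    L=load(n);o,d=ray(n,uv,L)
    dep=np.array([L['d'][int(round(v)),int(round(u))] for u,v in uv])
    return o+d*dep[:,None]
def proj(n,P):
    L=load(n);c=eyes.calibration(n);K=np.array(c['camera_matrix']);D=np.array(c['D'])
    T=np.linalg.inv(T_cw(n,L['pos'],L['rot']));P=np.array(P,float).reshape(-1,3)
    q=P@T[:3,:3].T+T[:3,3];q=q*[1,-1,-1]
    return cv2.projectPoints(q,np.zeros(3),np.zeros(3),K,D)[0].reshape(-1,2)
def save(f,p,crop=None,s=1):
    if crop: p=p[crop[1]:crop[3],crop[0]:crop[2]]
    p=cv2.resize(p,None,fx=s,fy=s,interpolation=cv2.INTER_CUBIC)
    cv2.imwrite('pics/'+f,p[:,:,::-1])
E
python3 - <<'E'
from h import *
s=get_state();print(s,bot.pinch_z)
for n in ('scene','top'):
    p,d=cap(n);save(n+'0.png',p,s=1.5)
E
```

```text
pics
{'time': 0.0, 'q': array([-1.16559399,  0.33286602, -0.06470607,  1.46092584,  0.02159722,
        1.34989405, -0.08847796]), 'joint_velocities': array([ 1.21739697e-03,  5.58142777e-05, -9.52933029e-04, -3.77941472e-05,
       -1.26652493e-03,  4.75234661e-04, -6.41778154e-04]), 'joint_efforts': array([-1.85301342e-04, -6.25459099e+01,  4.88827180e-02, -3.91609991e+01,
        1.61535514e-02,  1.00021155e-02, -2.33502305e-05]), 'position': array([0.25914315, 0.56834073, 0.23052699]), 'tool_rot': array([ 0.59501752,  0.38207847, -0.38288625, -0.5944479 ]), 'wrist_force': array([ 0.50349265, -0.35361727,  0.02638498]), 'torque': array([ 0.00548901, -0.0510045 , -0.00388367]), 'width': 0.08546201525553995} 0.0187
```

View pics/scene0.png

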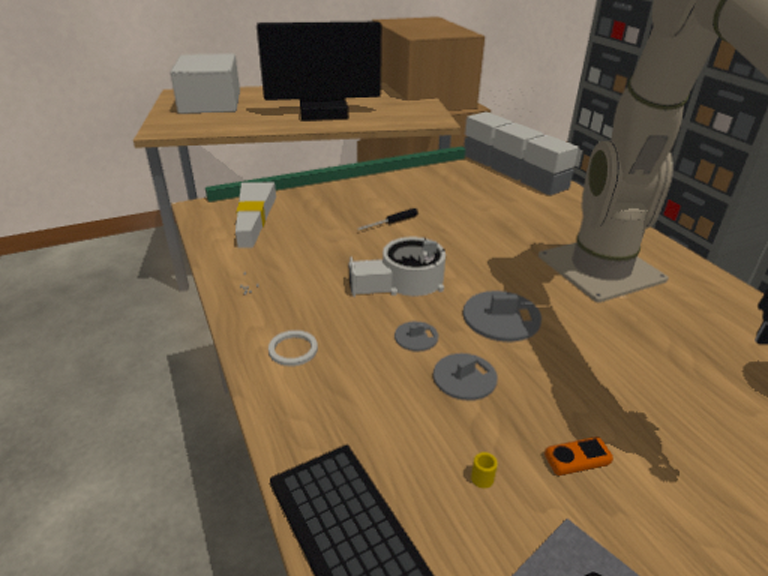

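View pics/top0.png

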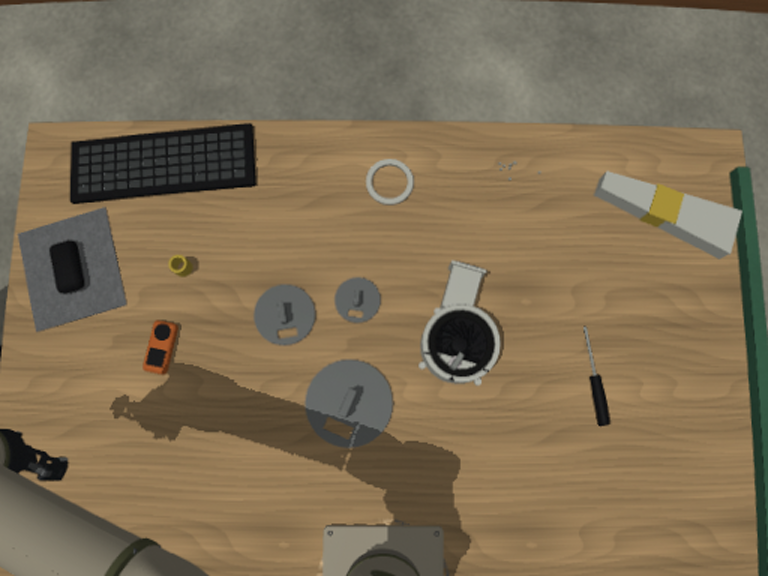

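Three covers appear in the top view (×1.5 pixels): left (285,314), small (358,300) and large (350,403). The left one looks like the middle size. I'll check its diameter and enlarge it.

```bash
python3 - <<'E'
from h import *
L=load('top');p=L['p']
save('topA.png',p,(160,170,260,240),7)
save('topB.png',p,(270,165,345,265),6)
a=atz('top',[(169.5,209.5),(210.5,209.5),(190,189.5),(190,230.5)],.008);print(np.linalg.norm(a[0]-a[1]),np.linalg.norm(a[2]-a[3]))
print(atz('top',[(190,209.5)],.008), bydepth('top',[(180,209),(308,226),(223,205)]))
E
```

```text
0.12471393456545743 0.12551527590773753
[[0.5272234  0.20224339 0.008     ]] [[ 0.52862165  0.23291596  0.00697765]
 [ 0.47620012 -0.15098653  0.03977879]
 [ 0.54289003  0.10290376  0.00167142]]
```

View pics/topA.png

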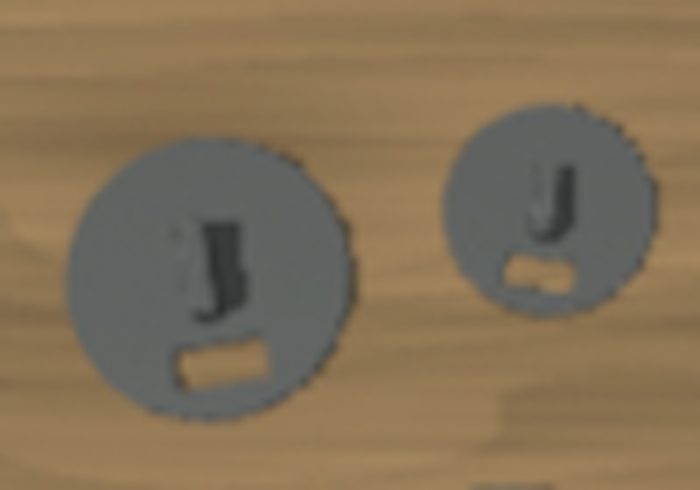

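View pics/topB.png

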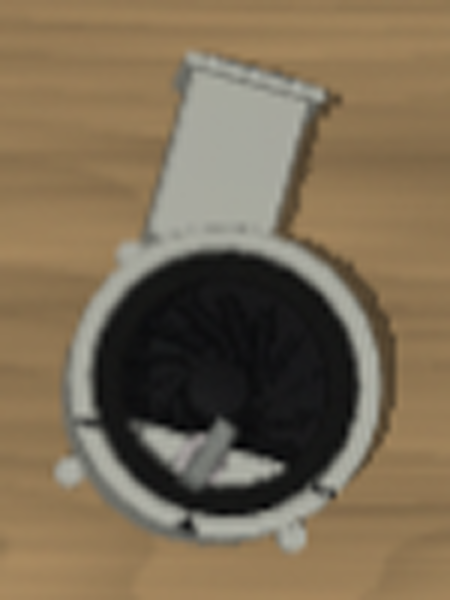

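The left cover at (285,314) measures 125 mm across, so it's the 124 mm middle-sized one; the crop shows its rib at about (222,265) and its slot at (222,365). In the housing crop the ticks are at (88,422) and (325,490), the pointer at (188,525) and the bar at (208,455).

```bash
python3 - <<'E'
from h import *
def cr(x,y,o,s): return ((x+.5)/s-.5+o[0],(y+.5)/s-.5+o[1])
o=(270,165)
f=lambda x,y,z:atz('top',[cr(x,y,o,6)],z)[0]
t1=f(88,422,.075);t2=f(325,490,.075);pt=f(188,525,.075)
print('ticks',t1,t2,'ptr',pt,np.linalg.norm(t1-t2))
y=t1-t2;y/=np.linalg.norm(y);x=np.array([y[1],-y[0],0]);print('yaw',np.degrees(np.arctan2(x[1],x[0])))
# inner opening edges
L=[f(92,380,.075),f(358,385,.075),f(225,250,.075),f(225,512,.075)];print(L, (L[0]+L[1])/2,(L[2]+L[3])/2)
duct=f(258,75,.068);print('duct',duct)
m=(t1+t2)/2;print('fast',m,'centre',m+.038*x)
b1=f(225,425,.103);b2=f(195,480,.103);print('bar',b1,b2,(b1+b2)/2,np.degrees(np.arctan2(*(b1-b2)[1::-1])),np.linalg.norm(b1-b2))
o=(160,170)
f=lambda x,y,z:atz('top',[cr(x,y,o,7)],z)[0]
sl=[f(175,352,.008),f(263,338,.008),f(270,374,.008),f(185,392,.008)]
c=f(210,280,.008);s=sum(sl)/4;print('cover',c,'slot',s,np.linalg.norm(c-s),np.degrees(np.arctan2(*(c-s)[1::-1])))
y=sl[0]-sl[1]+sl[3]-sl[2];print(np.degrees(np.arctan2(y[1],y[0]))-90)
s=get_state();M=R.from_quat(s['tool_rot']).as_matrix();print(M)
E
```

```text
ticks [ 0.4463229  -0.07866726  0.075     ] [ 0.41453857 -0.1911855   0.075     ] ptr [ 0.39781718 -0.12584245  0.075     ] 0.11692133660043684
yaw -15.774005239678461
[array([ 0.46636013, -0.08063795,  0.075     ]), array([ 0.46460565, -0.20793245,  0.075     ]), array([ 0.5294534 , -0.14495388,  0.075     ]), array([ 0.40400373, -0.14344862,  0.075     ])] [ 0.46548289 -0.1442852   0.075     ] [ 0.46672856 -0.14420125  0.075     ]
duct [ 0.61739519 -0.16320271  0.068     ]
fast [ 0.43043073 -0.13492638  0.075     ] centre [ 0.46699971 -0.14525644  0.075     ]
bar [ 0.44266527 -0.1406979   0.103     ] [ 0.41707202 -0.12645746  0.103     ] [ 0.42986864 -0.13357768  0.103     ] -29.09216968883609 0.02928830366130705
cover [0.52699279 0.20353919 0.008     ] slot [0.49050946 0.19657992 0.008     ] 0.037141148761796736 10.799541488265072
11.108121284033942
[[ 4.14873061e-01 -4.86269513e-04 -9.09879171e-01]
 [ 9.09878387e-01 -1.19583957e-03  4.14873343e-01]
 [-1.28980977e-03 -9.99999167e-01 -5.36755024e-05]]
```

Call:
arm_command --gripper '[0,0,0,0,0,0,0,0]' --pt "0.5 -0.7 0.1" --pt "0.5 -0.7 0.1" --pt "0.5 -0.7 0.1" --pt "0.5 -0.7 0.1" --pt "0.5 -0.7 0.1" --pt "0.5 -0.7 0.1" --pt "0.5 -0.7 0.1" --pt "0.5 -0.7 0.1" --twist '[0,0,0,0,0,0,0,0]'

```text
time: 0.77
position: [0.4199, 0.343, 0.2633]
tool_rot: [-0.595, -0.382, 0.383, 0.595]
wrist_force: [0.3, 0.4, 0.4]
width: 0.0853
```

Call:
arm_command --gripper '[0,0,0,0,0,0]' --pt "0.6 -0.7 0.1" --pt "0.6 -0.7 0.1" --pt "0.6 -0.7 0.1" --pt "0.5 -0.7 0.1" --pt "0.2 -0.5 0" --pt "0 0 0" --twist '[0,0,0,0,0,0]'

```text
time: 1.27
position: [0.5217, 0.2068, 0.2793]
tool_rot: [0.597, 0.38, -0.38, -0.596]
wrist_force: [-0.4, -0.3, -0.0]
width: 0.0853
```

```bash
python3 - <<'E'
from h import *
p,d=cap('wrist');save('w1.png',p,s=1.5)
L=load('wrist');print(L['pos'])
E
```

```text
[0.52171656 0.20677422 0.27932653]
```

View pics/w1.png

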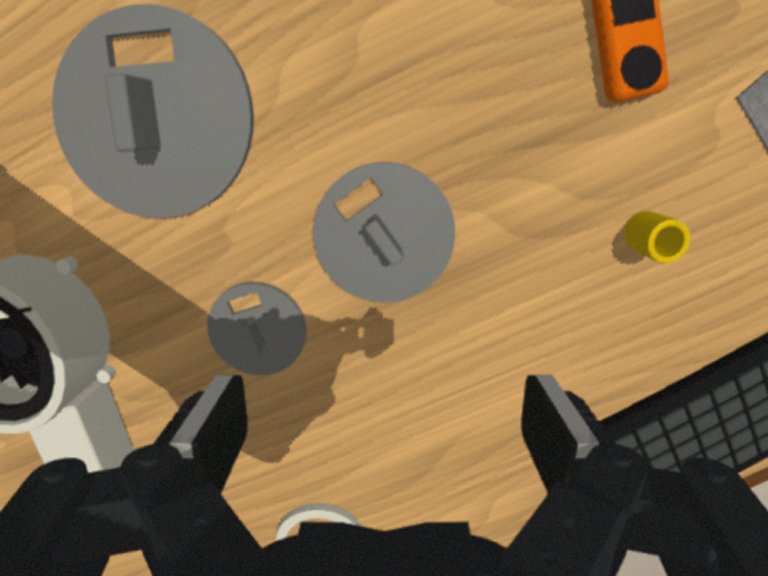

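The wrist view shows the middle cover at (384,231) with its slot at (358,199) and rib at (381,240). I'll crop and measure it.

```bash
python3 - <<'E'
from h import *
L=load('wrist');p=L['p'];save('w1c.png',p,(205,103,310,206),7)
# circle fit of gray disc
h=cv2.cvtColor(p,cv2.COLOR_RGB2HSV);m=((h[...,1]<45)).astype(np.uint8);m[:,:205]=0;m[:,310:]=0;m[:103]=0;m[206:]=0
cs=max(cv2.findContours(m,0,cv2.CHAIN_APPROX_NONE)[0],key=cv2.contourArea).reshape(-1,2)
P=atz('wrist',cs,.008)[:,:2]
for _ in range(4):
    A=np.c_[2*P,np.ones(len(P))];s=np.linalg.lstsq(A,(P**2).sum(1),rcond=None)[0];r=np.sqrt(s[2]+s[0]**2+s[1]**2)
    e=abs(np.linalg.norm(P-s[:2],axis=1)-r);P=P[e<max(.0015,1.5*e.std())]
print(s[:2],r,len(P))
E
```

```text
[0.52724288 0.20531321] 0.06064021544822409 260
```

View pics/w1c.png

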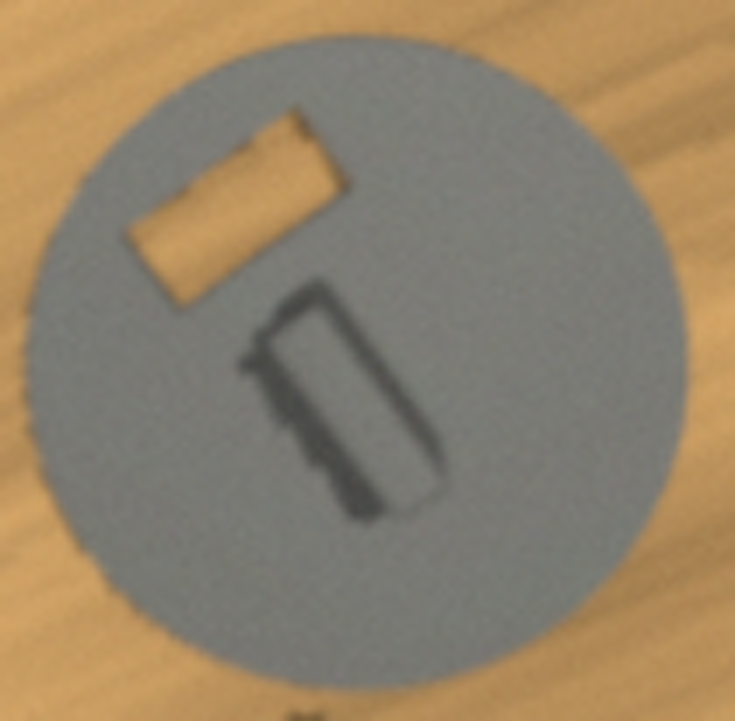

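```bash
python3 - <<'E'
from h import *
def f(l,z): return atz('wrist',[((x+.5)/7-.5+205,(y+.5)/7-.5+103) for x,y in l],z)
s=f([(125,230),(295,105),(350,186),(182,308)],.008);r=f([(268,345),(316,303),(443,468),(395,512)],.042)
c=np.array([.5272,.2053]);sm=s.mean(0)[:2];rm=r.mean(0)[:2];print('slot',sm,'rib',rm)
print(np.linalg.norm(s[0]-s[1]),np.linalg.norm(s[1]-s[2]),np.linalg.norm(r[1]-r[2]),np.linalg.norm(r[0]-r[1]))
a=lambda v:np.degrees(np.arctan2(v[1],v[0]))
print(a(c-sm),np.linalg.norm(c-sm),a(s[2]-s[1]),a(s[3]-s[0]),a(s[0]-s[1])-90,a(s[3]-s[2])-90,'rib',a(r[2]-r[1]),a(r[3]-r[0]))
E
```

```text
slot [0.48968735 0.19862215] rib [0.52610031 0.20561879]
0.03861811555604425 0.017625995255723868 0.03615602448127391 0.010946426791483445
10.093829287054172 0.038102399163606145 9.222517497196334 10.074789523284617 -169.35187745935156 -169.28223368908948 rib 12.191561023930994 11.4850038352734
```

Call:
arm_command --gripper '[0,0,0,0,0,0,0,0]' --pt "-0.2 -0.9 0" --pt "-0.2 -0.9 0" --pt "-0.2 -0.9 0" --pt "-0.2 -0.9 0" --pt "-0.2 -0.9 0" --pt "-0.2 -0.9 0" --pt "-0.2 -0.9 0" --pt "-0.2 -0.9 0" --twist '[0,0,0,0,0,0,0,0]'

```text
time: 1.98
position: [0.4545, -0.0756, 0.2792]
tool_rot: [-0.594, -0.383, 0.383, 0.595]
wrist_force: [0.9, -0.6, -0.0]
width: 0.085
```

Call:
arm_command --gripper '[0.3,0.3,0.3,0.3]' --pt "-0.3 -0.8 0" --pt "-0.3 -0.5 -0.2" --pt "0 0 0" --pt "0 0 0" --twist '[0,0,0,0]'

```text
time: 2.32
position: [0.4308, -0.1271, 0.2711]
tool_rot: [-0.595, -0.382, 0.382, 0.595]
wrist_force: [0.4, -0.4, 0.2]
width: 0.0595
```

```bash
python3 - <<'E'
from h import *
p,d=cap('wrist');save('w2.png',p,s=1.5)
L=load('wrist');print(L['pos'],get_state()['q'])
E
```

```text
[ 0.43080592 -0.12706173  0.27107599] [-0.36126229 -0.12154154  0.50643453  1.85753471  0.05913759  1.39090644
  1.27560212]
```

View pics/w2.png

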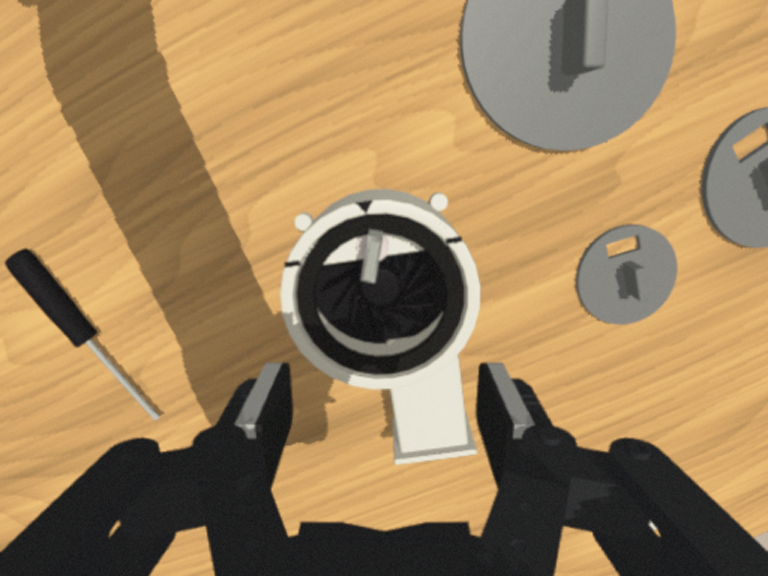

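The housing is at about (381,290), with ticks at (292,264) and (455,239), the pointer at (365,206) and the bar at (371,256). Next, an enlarged crop.

```bash
python3 - <<'E'
from h import *
L=load('wrist');p=L['p'];save('w2c.png',p,(182,122,326,264),5)
E
```

```text
(no output)
```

View pics/w2c.png

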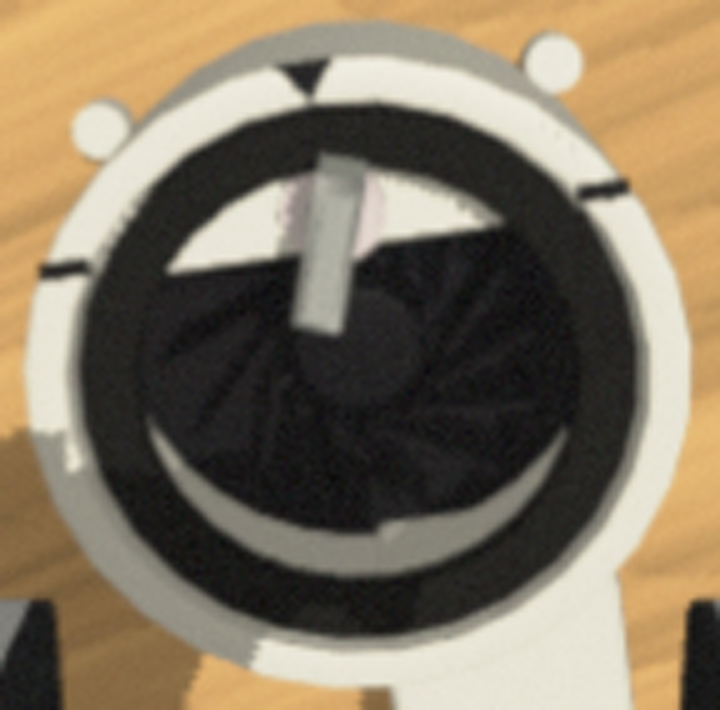

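```bash
python3 - <<'E'
from h import *
a=lambda v:np.degrees(np.arctan2(v[1],v[0]))
def f(l,z): return atz('wrist',[((x+.5)/5-.5+182,(y+.5)/5-.5+122) for x,y in l],z)
t=f([(63,269),(604,189),(305,80)],.075)
y=t[1]-t[0];print(t, np.linalg.norm(y),a(y)-90)
m=(t[0]+t[1])/2;
o=f([(25,360),(690,365),(370,57),(350,687)],.075)
# circle fit
P=o[:,:2];A=np.c_[2*P,np.ones(4)];s=np.linalg.lstsq(A,(P**2).sum(1),rcond=None)[0];print('centre',s[:2],np.sqrt(s[2]+s[0]**2+s[1]**2))
ya=np.radians((a(y)-90)) ; x=np.array([np.cos(ya),np.sin(ya)]);print('fast from ticks',m,'from c',s[:2]-.038*x,s[:2]+.038*x)
b=f([(325,180),(361,183),(340,330),(293,325)],.1);print('bar',b.mean(0),a(b[0]-b[3]),a(b[1]-b[2]))
print(bydepth('wrist',[(182+330/5,122+250/5),(182+330/5,122+300/5)]))
E
```

```text
[[ 0.41370418 -0.19131707  0.075     ]
 [ 0.44649836 -0.07730265  0.075     ]
 [ 0.39863988 -0.12573876  0.075     ]] 0.11863703415053437 -16.04692168174644
centre [ 0.46622507 -0.14474968] 0.07425966364620183
fast from ticks [ 0.43010127 -0.13430986  0.075     ] from c [ 0.42970572 -0.13424555] [ 0.50274443 -0.15525381]
bar [ 0.42982611 -0.13396042  0.1       ] 142.66682532065036 147.27918135620664
[[ 0.42858837 -0.13275666  0.10364149]
 [ 0.43836917 -0.13736372  0.10190131]]
```

Call:
arm_command --gripper '[0.6,0.6,0.6,0.6,0.6,0.6,0.6]' --pt "0 -0.17 -0.8" --pt "0 0 -0.8" --pt "0 0 -0.8" --pt "0 0 -0.6" --pt "0 0 -0.5" --pt "0 0 0" --pt "0 0 0" --twist '[-0.7,-0.8,0,0,0,0,0]' --force 40

```text
time: 2.95
position: [0.4314, -0.1328, 0.1312]
tool_rot: [-0.618, -0.343, 0.344, 0.618]
wrist_force: [1.0, 0.1, 0.0]
width: 0.0339
```

```bash
python3 - <<'E'
from h import *
p,d=cap('wrist');save('w3.png',p,s=1.5)
s=get_state();print(s['position'],np.degrees(np.arctan2(*R.from_quat(s['tool_rot']).as_matrix()[1::-1,0])),s['width'])
E
```

```text
[ 0.43209187 -0.13320255  0.13217693] 58.09250323493954 0.03410455873158693
```

View pics/w3.png

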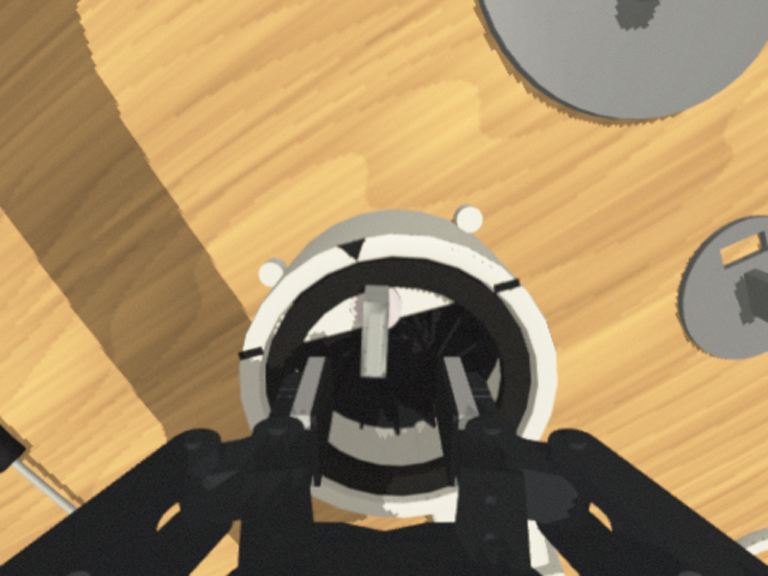

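Call:
arm_command --gripper '[0.6,0.6,0.6,0.6,0.6]' --pt "-0.04 -0.02 -0.5" --pt "0 0 -0.5" --pt "0 0 -0.35" --pt "0 0 0" --pt "0 0 0" --twist '[0,0,0,0,0]'

```text
time: 3.42
position: [0.4305, -0.1346, 0.0785]
tool_rot: [0.619, 0.343, -0.343, -0.618]
wrist_force: [0.8, -0.4, -0.2]
width: 0.0341
```

Call:
arm_command --gripper '[1,1,1,1,1,1]' --pt "0 0 0" --pt "0 0 0" --pt "0 0 0" --pt "0 0 0" --pt "0 0 0" --pt "0 0 0" --twist '[0,0,0,0,0,0]'

```text
time: 3.92
position: [0.4303, -0.1365, 0.0791]
tool_rot: [0.619, 0.343, -0.342, -0.618]
wrist_force: [-5.1, -5.4, 9.3]
width: 0.0091
```

```bash
python3 - <<'E'
from h import *
s=get_state();print(s['position'],np.degrees(np.arctan2(*R.from_quat(s['tool_rot']).as_matrix()[1::-1,0])),s['width'],s['wrist_force'],s['torque'])
E
```

```text
[ 0.43026726 -0.13651176  0.07906177] 57.91858945194264 0.009123350927516507 [-5.1418     -5.44170356  9.3313266 ] [-1.1897959   0.98546667  0.06230765]
```

Call:
arm_command --gripper '[0.65,0.65,0.65,0.65,0.65,1,1,1]' --pt "0 0 0" --pt "0 0 0" --pt "0 0.03 -0.08" --pt "0 0 0" --pt "0 0 0" --pt "0 0 0" --pt "0 0 0" --pt "0 0 0" --twist '[0,0,0,0,0,0,0,0]'

```text
time: 4.58
position: [0.4285, -0.1355, 0.0741]
tool_rot: [0.619, 0.341, -0.343, -0.619]
wrist_force: [-5.9, -7.4, 6.5]
width: 0.0095
```

Call:
arm_command --gripper '[1,1,1]' --pt "0 0 0" --pt "0 0 0" --pt "0 0 0" --twist '[0,0,0]'

```text
time: 4.83
position: [0.4285, -0.1355, 0.0741]
tool_rot: [0.619, 0.341, -0.343, -0.619]
wrist_force: [-7.0, -7.3, 6.2]
width: 0.0092
```

```bash
cat > st.py <<'E'
from h import *
s=get_state();print(s['time'],s['position'],np.degrees(np.arctan2(*R.from_quat(s['tool_rot']).as_matrix()[1::-1,0])),s['width'],s['wrist_force'],s['torque'])
E
python3 st.py
```

```text
4.8333 [ 0.42851943 -0.13545995  0.07414699] 57.89931076403038 0.0092036772575917 [-6.99985636 -7.2870162   6.20312197] [-1.47219237  1.39224031  0.08254185]
```

Call:
arm_command --gripper '[1,1,1,1,1,1,1,1]' --pt "-0.03 -0.04 0" --pt "0 0 0" --pt "0 0 0" --pt "0 0 0" --pt "0 0 0" --pt "0 0 0" --pt "0 0 0" --pt "0 0 0" --twist '[0,0,-0.5,-1,-1,-1,-1,-0.5]'

```text
time: 5.5
position: [0.4287, -0.1353, 0.0742]
tool_rot: [0.679, 0.199, -0.199, -0.678]
wrist_force: [0.8, -1.4, 0.6]
width: 0.0094
```

```bash
python3 st.py
```

```text
5.5 [ 0.4287015  -0.13530579  0.07420677] 32.718899750129395 0.009446095063437758 [ 0.78582555 -1.40462202  0.62801246] [-0.2337504  -0.10305937  0.11438452]
```

Call:
arm_command --gripper '[1,1,1,1,1,1,1,1]' --pt "0 0 0" --pt "0 0 0" --pt "0 0 0" --pt "0 0 0" --pt "0 0 0" --pt "0 0 0" --pt "0 0 0" --pt "0 0 0" --twist '[-0.5,-1,-1,-1,-1,-1,-1,-1]'

```text
time: 6.17
position: [0.4292, -0.1352, 0.0742]
tool_rot: [0.707, -0.029, 0.03, -0.706]
wrist_force: [3.9, -0.6, -3.8]
width: 0.0091
```

Call:
arm_command --gripper '[1,1,1,1,1,1,1]' --pt "0 0 0" --pt "0 0 0" --pt "0 0 0" --pt "0 0 0" --pt "0 0 0" --pt "0 0 0" --pt "0 0 0" --twist '[-0.8,-0.7,-0.5,-0.2,-0.1,0,0]'

```text
time: 6.75
position: [0.4293, -0.1352, 0.0743]
tool_rot: [0.7, -0.097, 0.099, -0.7]
wrist_force: [6.0, -0.8, -5.5]
width: 0.0092
```

```bash
python3 st.py; python3 - <<'E'
from h import *
p,d=cap('wrist');save('w4.png',p,(130,60,430,330),2.6)
E
```

```text
6.75 [ 0.42931179 -0.13522352  0.07425657] -15.93753125621146 0.009210951938667337 [ 6.00485093 -0.84871419 -5.51184097] [-0.18075157 -1.21387639 -0.06796596]
```

View pics/w4.png

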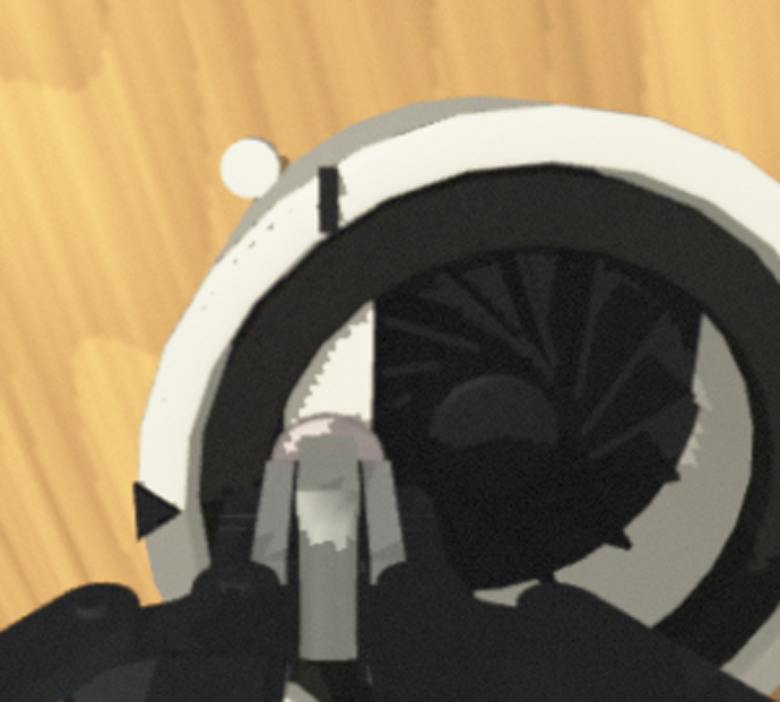

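The strut edge, tick (330,200) and bar (328,560) are all vertical in this picture, so the bar is aligned. Now I'll release it with a small opening and rise.

Call:
arm_command --gripper '[0.8,0.8,0.8,0.8,0.8,0.8,0.8,0.8]' --pt "0 0 0" --pt "0 0 0" --pt "0 0 0.3" --pt "0 0 0.6" --pt "0 0 0.8" --pt "0 0 0.9" --pt "0 0 0.9" --pt "0 0 0.9" --twist '[0,0,0,0,0,0,0,0]'

```text
time: 7.47
position: [0.4277, -0.1354, 0.2519]
tool_rot: [-0.7, 0.099, -0.098, 0.7]
wrist_force: [0.0, 1.1, -0.5]
width: 0.0172
```

```bash
python3 st.py; python3 - <<'E'
from h import *
p,d=cap('wrist');save('w5.png',p,s=1.5)
E
```

```text
7.4667 [ 0.4277123  -0.1353881   0.25188665] -16.007111259842482 0.01718077533972076 [ 0.02663219  1.10789067 -0.45794764] [-0.06299812 -0.06952467 -0.00729899]
```

View pics/w5.png

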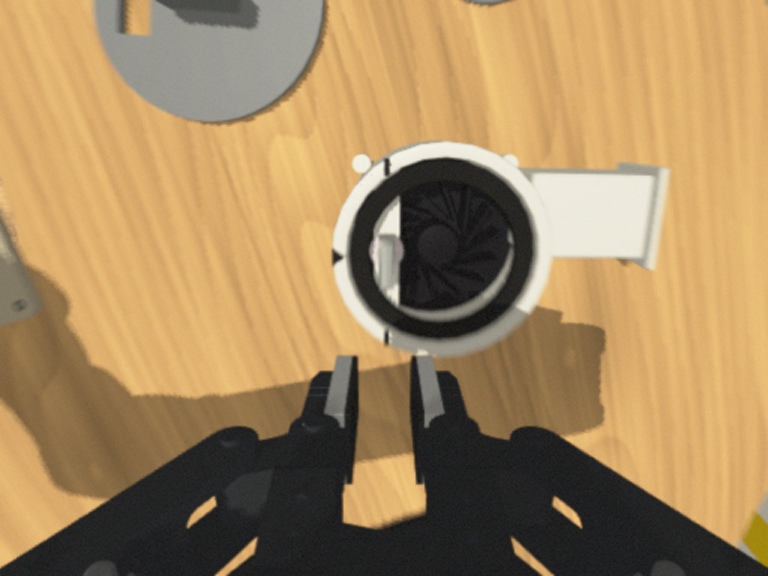

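Call:
arm_command --gripper '[0.4,0.4,0.4,0.4,0.4,0.4,0.4,0.4]' --pt "0.2 0.7 0" --pt "0.2 0.7 0" --pt "0.2 0.7 0" --pt "0.2 0.7 0" --pt "0.2 0.7 0" --pt "0.2 0.7 0" --pt "0.2 0.7 0" --pt "0.2 0.7 0" --twist '[-1,-1,-1,-1,-1,-1,-1,-1]'

```text
time: 8.18
position: [0.4924, 0.0901, 0.2499]
tool_rot: [0.624, -0.333, 0.333, -0.624]
wrist_force: [1.0, 0.1, -0.7]
width: 0.0512
```

Call:
arm_command --gripper '[0.4,0.4,0.4,0.4,0.4,0.4,0.4]' --pt "0.17 0.58 -0.5" --pt "0.17 0.58 -0.5" --pt "0.17 0.58 -0.5" --pt "0.17 0.58 -0.5" --pt "0.17 0.58 0" --pt "0 0 0" --pt "0 0 0" --twist '[-1,-1,-1,-1,-0.7,0,0]'

```text
time: 8.77
position: [0.526, 0.2058, 0.1694]
tool_rot: [0.545, -0.451, 0.451, -0.544]
wrist_force: [0.9, -0.7, 0.2]
width: 0.0513
```

```bash
python3 st.py; python3 - <<'E'
from h import *
p,d=cap('wrist');save('w6.png',p,s=1.5)
E
```

```text
8.7667 [0.52600229 0.20576747 0.16941467] -79.33365732274581 0.05126580058678714 [ 0.87377027 -0.7166548   0.22688296] [-0.0648839  -0.00666116 -0.03591647]
```

View pics/w6.png

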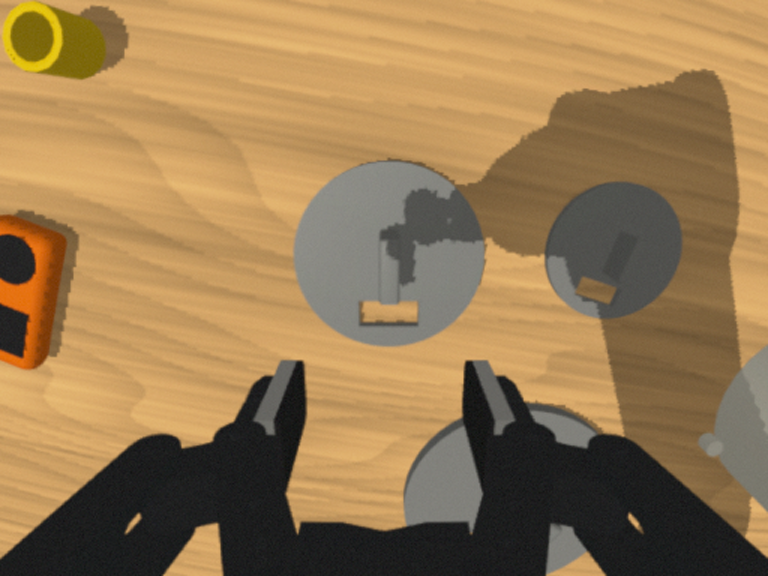

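The slot (389,312) and rib (389,270) are square to the picture, so the yaw is right. I'll check the cover centre from this pose.

```bash
python3 - <<'E'
from h import *
q=lambda l,z:atz('wrist',[((x+.5)/1.5-.5,(y+.5)/1.5-.5) for x,y in l],z)
a=q([(294,253),(485,253)],.008);print(a,a.mean(0))
b=q([(389,160),(389,346)],.008);print(b.mean(0), np.linalg.norm(a[0]-a[1]),np.linalg.norm(b[0]-b[1]))
r=q([(379,300),(399,300),(379,235)],.042);print((r[0]+r[1])/2,np.linalg.norm(r[0]-r[1]))
s=q([(360,300),(418,300),(418,324),(360,324)],.008);print('slot',s.mean(0),np.linalg.norm(s[0]-s[1]))
v=s[0]-s[1];print(np.degrees(np.arctan2(v[1],v[0]))-90)
E
```

```text
[[0.52019686 0.26537336 0.008     ]
 [0.54306143 0.1434318  0.008     ]] [0.53162915 0.20440258 0.008     ]
[0.52803466 0.20407129 0.008     ] 0.12406665274713359 0.12443656189446636
[0.51136767 0.20124307 0.042     ] 0.011856343459393605
slot [0.49140379 0.19709898 0.008     ] 0.03871437125691017
10.609810679565228
```

Call:
arm_command --gripper '[0.4,0.4,0.4,0.4,0.4,0.4,0.4,0.4]' --pt "0.03 -0.03 -0.7" --pt "0 0 -0.8" --pt "0 0 -0.8" --pt "0 0 -0.6" --pt "0 0 -0.5" --pt "0 0 -0.4" --pt "0 0 -0.1" --pt "0 0 0" --twist '[0,0,0,0,0,0,0,0]'

```text
time: 9.48
position: [0.5272, 0.2022, 0.0137]
tool_rot: [0.544, -0.452, 0.452, -0.543]
wrist_force: [-0.3, -0.2, -0.7]
width: 0.0511
```

```bash
python3 st.py
```

```text
9.4833 [0.5272422  0.20218172 0.013724  ] -79.54961849647316 0.051130859462879374 [-0.30111101 -0.22226754 -0.71034122] [0.0103733  0.04602118 0.04106286]
```

Call:
arm_command --gripper '[1,1,1,1,1,1,1,1]' --pt "0 0.03 -0.04" --pt "0 0 0" --pt "0 0 0" --pt "0 0 0" --pt "0 0 0" --pt "0 0 0" --pt "0 0 0" --pt "0 0 0" --twist '[0,0,0,0,0,0,0,0]' --force 60

```text
time: 10.15
position: [0.5285, 0.2051, 0.0139]
tool_rot: [-0.543, 0.452, -0.452, 0.544]
wrist_force: [-1.1, -0.2, 7.3]
width: 0.0113
```

Call:
arm_command --gripper '[1,1,1,1,1,1,1]' --pt "0 0 0.3" --pt "0 0 0.6" --pt "0 0 0.8" --pt "0 0 0.8" --pt "0 0 0.8" --pt "0 0 0.8" --pt "0 0 0" --twist '[0,0,0,0,0,0,0]'

```text
time: 10.73
position: [0.5305, 0.2056, 0.1842]
tool_rot: [-0.54, 0.451, -0.454, 0.547]
wrist_force: [1.0, -0.4, -0.8]
width: 0.0112
```

```bash
python3 st.py; python3 - <<'E'
from h import *
p,d=cap('wrist');save('w7.png',p,s=1.5)
E
```

```text
10.7333 [0.53047261 0.20563466 0.18417397] -79.53558275764061 0.011152127092068885 [ 1.03087291 -0.40095536 -0.76289223] [ 0.0113817  -0.11253279  0.00915198]
```

View pics/w7.png

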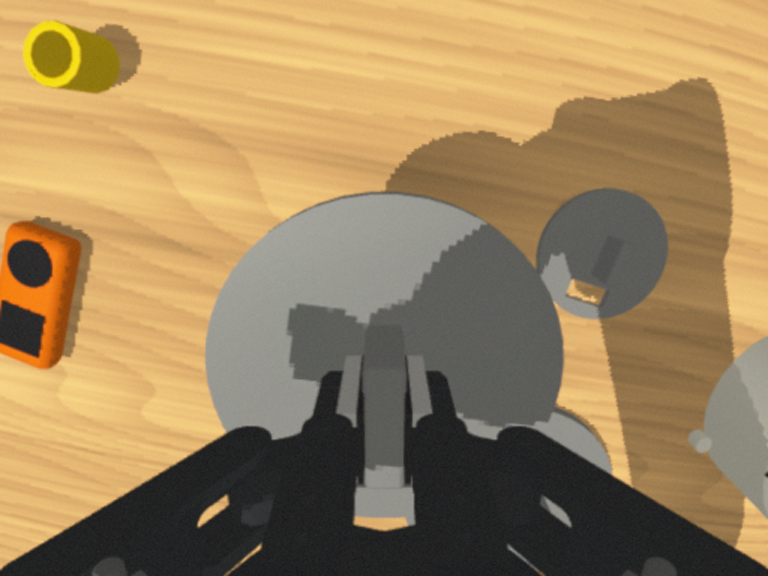

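Call:
arm_command --gripper '[1,1]' --pt "0 0 0.2" --pt "0 0 0" --twist '[0,0]'

```text
time: 10.95
position: [0.5276, 0.2046, 0.1853]
tool_rot: [-0.544, 0.452, -0.452, 0.544]
wrist_force: [-0.1, -0.1, -2.1]
width: 0.0112
```

```bash
python3 st.py; python3 - <<'E'
from h import *
p,d=cap('wrist')
L=load('wrist')
h=cv2.cvtColor(p,cv2.COLOR_RGB2HSV);save('w8.png',p,s=1.5)
z=L['pos'][2]-.006
M=R.from_quat(L['rot']).as_matrix();print(M.round(4))
m=(h[...,1]<50).astype(np.uint8);m[285:]=0;m=cv2.morphologyEx(m,cv2.MORPH_OPEN,np.ones((5,5)))
c=max(cv2.findContours(m,0,cv2.CHAIN_APPROX_NONE)[0],key=cv2.contourArea).reshape(-1,2)
c=c[(c[:,1]<255)&(c[:,0]<365)]
P=atz('wrist',c,z)[:,:2]
from scipy.optimize import least_squares
f=least_squares(lambda s:np.linalg.norm(P-s,axis=1)-.062,L['pos'][:2],loss='soft_l1',f_scale=.0005)
print(f.x,L['pos'],np.abs(f.fun).mean(), 'offset tool frame (x jaw, z)',((np.r_[f.x,0]-L['pos'])@M))
E
```

```text
10.95 [0.52755315 0.20462597 0.18527566] -79.50848725565852 0.011227539206026454 [-0.09982177 -0.09043354 -2.05141544] [-0.0170186  -0.01569857  0.02579122]
[[ 1.821e-01  1.000e-04  9.833e-01]
 [-9.833e-01 -0.000e+00  1.821e-01]
 [ 0.000e+00 -1.000e+00  1.000e-04]]
[0.52676867 0.20527685] [0.52755315 0.20462597 0.18527566] 0.0008536414147659882 offset tool frame (x jaw, z) [-0.00079011  0.18527559 -0.00066228]
```

View pics/w8.png

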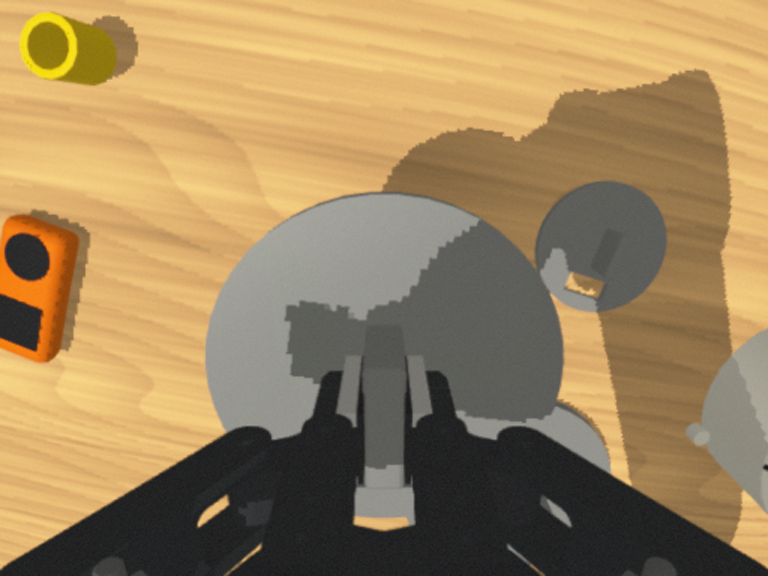

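Call:
arm_command --gripper '[1,1,1,1,1,1,1,1]' --pt "-0.1 -0.5 0" --pt "-0.14 -0.8 0" --pt "-0.14 -0.8 0" --pt "-0.14 -0.8 0" --pt "-0.14 -0.8 0" --pt "-0.14 -0.8 0" --pt "-0.14 -0.8 0" --pt "-0.14 -0.8 0" --twist '[0,-0.5,-0.5,-0.5,-0.5,-0.5,-0.5,-0.5]'

```text
time: 11.67
position: [0.4834, -0.0408, 0.1837]
tool_rot: [-0.468, 0.53, -0.53, 0.467]
wrist_force: [0.7, 1.5, -1.1]
width: 0.011
```

Call:
arm_command --gripper '[1,1,1,1,1,1,1]' --pt "-0.14 -0.8 0" --pt "-0.14 -0.8 0" --pt "-0.1 -0.7 0" --pt "-0.08 -0.35 0" --pt "0 0 0" --pt "0 0 0" --pt "0 0 0" --twist '[-0.5,-0.5,-0.5,-0.3,0,0,0]'

```text
time: 12.25
position: [0.4662, -0.1439, 0.1841]
tool_rot: [-0.426, 0.565, -0.564, 0.426]
wrist_force: [1.3, 1.0, -1.9]
width: 0.011
```

```bash
python3 st.py; python3 - <<'E'
from h import *
p,d=cap('wrist');save('w9.png',p,s=1.5)
E
```

```text
12.25 [ 0.46617549 -0.14389239  0.18405887] -105.88606110196004 0.011049443363491899 [ 1.27799255  1.00188715 -1.91476428] [ 2.50031984e-02 -1.68751636e-02 -5.71447065e-05]
```

View pics/w9.png

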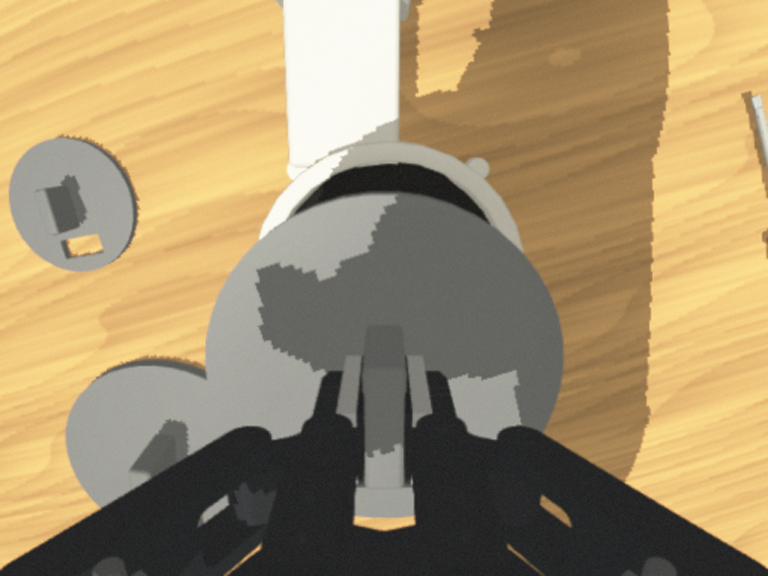

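Call:
arm_command --gripper '[1,1,1,1,1]' --pt "0 -0.03 -0.5" --pt "0 0 -0.5" --pt "0 0 -0.4" --pt "0 0 0" --pt "0 0 0" --twist '[0,0,0,0,0]'

```text
time: 12.72
position: [0.4659, -0.1455, 0.1282]
tool_rot: [-0.427, 0.565, -0.564, 0.425]
wrist_force: [0.1, -0.0, -0.5]
width: 0.011
```

```bash
python3 st.py; python3 - <<'E'
from h import *
p,d=cap('wrist');save('w10.png',p,s=1.5)
p,d=cap('scene');save('s10.png',p,(220,130,340,220),6)
p,d=cap('top');save('t10.png',p,(270,165,345,265),6)
E
```

```text
12.7167 [ 0.46587318 -0.14546803  0.12823246] -105.90488822741075 0.011034880593874826 [ 0.09626184 -0.02595879 -0.48894631] [ 0.01488151 -0.02058531  0.01667996]
```

View pics/w10.png

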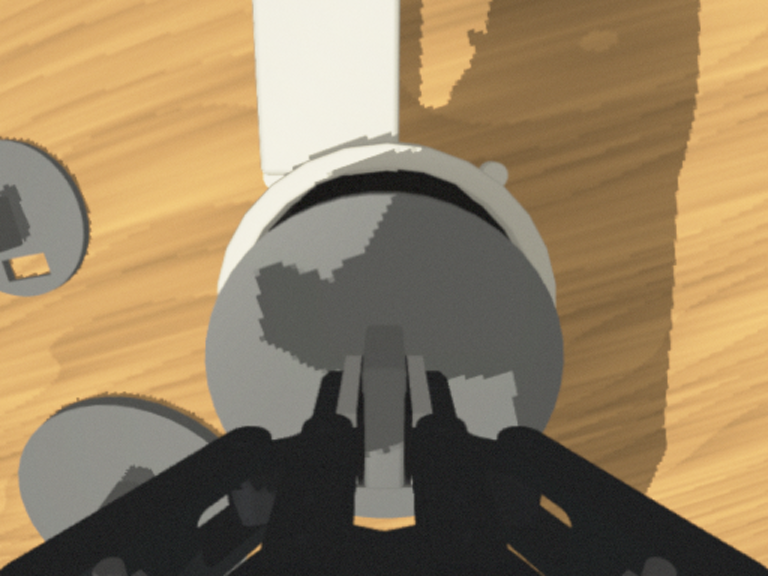

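View pics/s10.png

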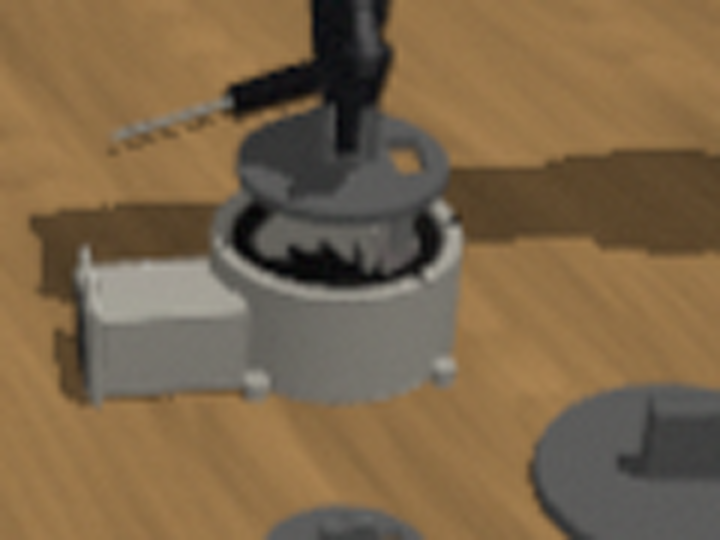

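The rim spans 218–555 (mid 386) and the cover 205–563 (mid 384), so they're centred to about 0.7 mm. I'll lower gradually and watch the force.

Call:
arm_command --gripper '[1,1,1,1]' --pt "0 0 -0.2" --pt "0 0 -0.2" --pt "0 0 -0.1" --pt "0 0 0" --twist '[0,0,0,0]'

```text
time: 13.2
position: [0.4653, -0.1463, 0.1073]
tool_rot: [-0.426, 0.565, -0.564, 0.425]
wrist_force: [0.2, 0.4, -1.2]
width: 0.0114
```

Call:
arm_command --gripper '[1,1,1,1]' --pt "0 0 -0.15" --pt "0 0 -0.15" --pt "0 0 0" --pt "0 0 0" --twist '[0,0,0,0]'

```text
time: 13.53
position: [0.4658, -0.1465, 0.0961]
tool_rot: [-0.426, 0.565, -0.565, 0.425]
wrist_force: [0.1, -0.2, -1.2]
width: 0.0112
```

Call:
arm_command --gripper '[1,1,1,1]' --pt "0 0.02 -0.1" --pt "0 0 -0.1" --pt "0 0 0" --pt "0 0 0" --twist '[0,0,0,0]'

```text
time: 13.87
position: [0.4659, -0.1457, 0.0883]
tool_rot: [-0.426, 0.565, -0.565, 0.425]
wrist_force: [-0.4, 0.1, -0.8]
width: 0.011
```

Call:
arm_command --gripper '[1,1,1,1]' --pt "0 0 -0.05" --pt "0 0 -0.05" --pt "0 0 0" --pt "0 0 0" --twist '[0,0,0,0]'

```text
time: 14.2
position: [0.4663, -0.1458, 0.0848]
tool_rot: [0.425, -0.565, 0.565, -0.426]
wrist_force: [-0.5, 1.2, 2.2]
width: 0.0113
```

```bash
python3 st.py; python3 - <<'E'
from h import *
p,d=cap('wrist');save('w11.png',p,s=1.5)
E
```

```text
14.2 [ 0.46633069 -0.14575167  0.08478792] -106.0159133391973 0.011348588075659184 [-0.54099176  1.2176408   2.1559725 ] [ 0.06657534  0.05305516 -0.03290506]
```

View pics/w11.png

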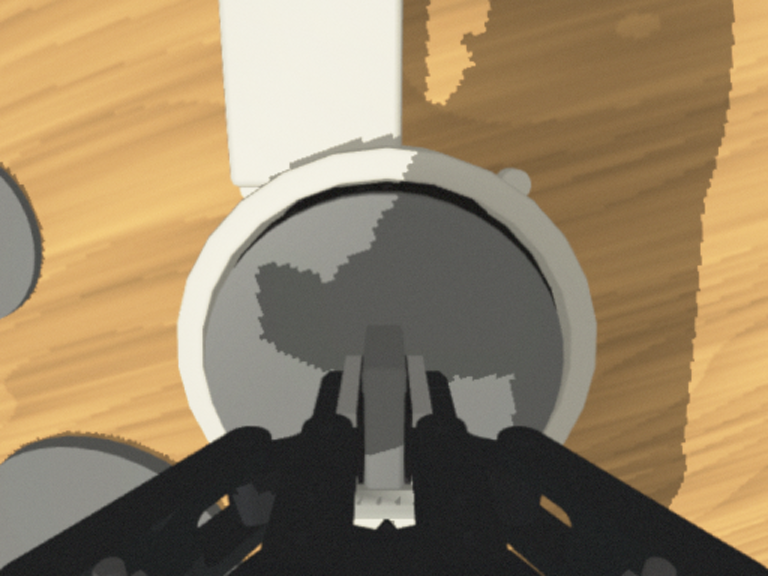

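Call:
arm_command --gripper '[1,1,1,1,1]' --pt "0 0 0" --pt "0 0 -0.05" --pt "0 0 -0.05" --pt "0 0 0" --pt "0 0 0" --twist '[0,0,0,0,0]' --force 100

```text
time: 14.67
position: [0.4664, -0.1458, 0.0809]
tool_rot: [0.425, -0.565, 0.565, -0.426]
wrist_force: [-2.6, 0.4, 8.2]
width: 0.0105
```

Call:
arm_command --gripper '[1,1,1,1]' --pt "0 0 -0.04" --pt "0 0 0" --pt "0 0 0" --pt "0 0 0" --twist '[0,0,0,0]'

```text
time: 15.0
position: [0.4665, -0.1458, 0.0807]
tool_rot: [-0.425, 0.565, -0.565, 0.426]
wrist_force: [-12.3, 3.8, 31.8]
width: 0.0105
```

Call:
arm_command --gripper '[1,1,1]' --pt "0 0 0.02" --pt "0 0 0" --pt "0 0 0" --twist '[0,0,0]'

```text
time: 15.25
position: [0.4664, -0.1458, 0.0808]
tool_rot: [-0.425, 0.565, -0.565, 0.426]
wrist_force: [-7.1, 1.0, 19.7]
width: 0.0103
```

```bash
python3 st.py; python3 - <<'E'
from h import *
p,d=cap('wrist');save('w12.png',p,s=1.5)
p,d=cap('scene');save('s12.png',p,(220,130,340,220),6)
p,d=cap('top');save('t12.png',p,(270,165,345,265),6)
E
```

```text
15.25 [ 0.46640839 -0.14576802  0.08082179] -106.02225512992213 0.010315100243870898 [-7.10081728  1.02341804 19.72393378] [ 0.35902712  1.53220509 -0.03410459]
```

View pics/w12.png

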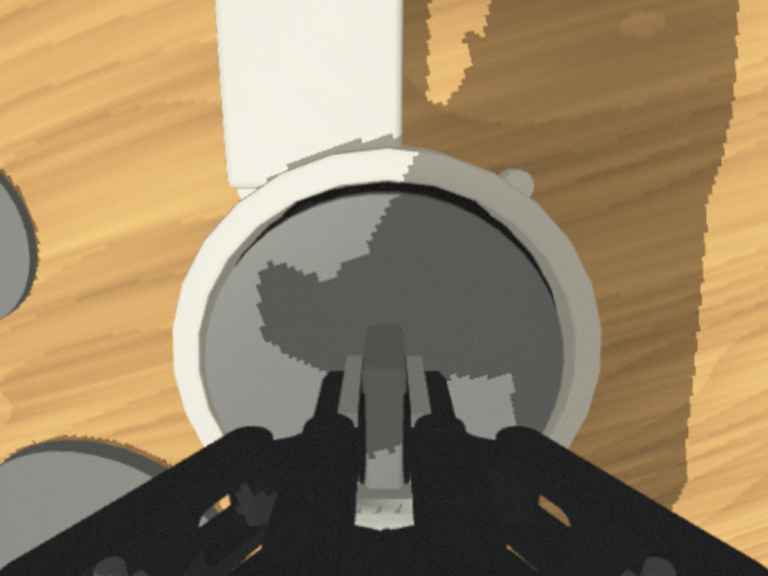

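View pics/s12.png

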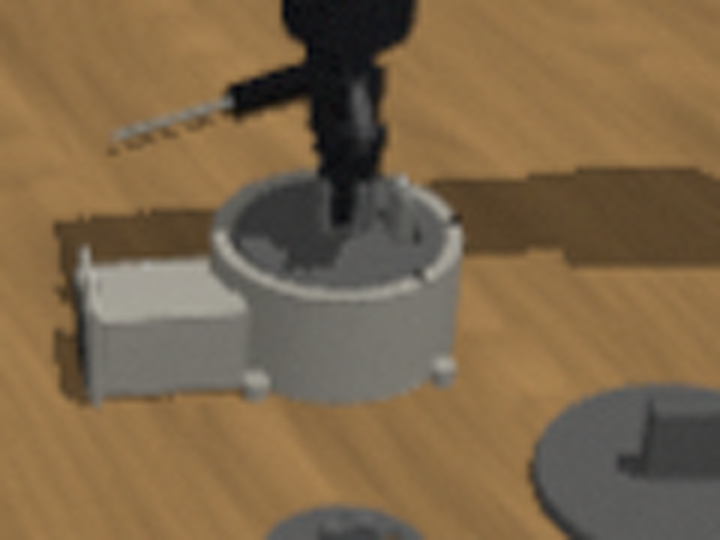

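```bash
python3 st.py; python3 - <<'E'
from h import *
L=load('wrist');d=L['d']
def med(n,u,v,r=3):
    L=load(n);g=[(u+i,v+j) for i in range(-r,r+1) for j in range(-r,r+1)]
    P=bydepth(n,g);return np.median(P,0)
for nm,u,v in [('rimL',187/1.5,330/1.5),('rimR',583/1.5,330/1.5),('rimT',365/1.5,163/1.5),('covL',235/1.5,330/1.5),('covR',535/1.5,330/1.5),('covT',390/1.5,225/1.5),('covBL',230/1.5,400/1.5),('covBR',540/1.5,400/1.5)]:
    print(nm,med('wrist',u,v,2).round(4))
E
```

```text
15.4 [ 0.46643068 -0.14576565  0.08083838] -106.02210766121608 0.010517653516083601 [-7.28482198  0.90823542 20.83015663] [ 0.40022855  1.47035386 -0.01856896]
rimL [ 0.5005 -0.085   0.0759]
rimR [ 0.4632 -0.2132  0.0758]
rimT [ 0.5354 -0.1583  0.0756]
covL [ 0.4958 -0.1007  0.0756]
covR [ 0.4679 -0.1974  0.0755]
covT [ 0.5153 -0.1605  0.0758]
covBL [ 0.4713 -0.0892  0.0756]
covBR [ 0.441  -0.1943  0.0756]
```

View pics/t12.png

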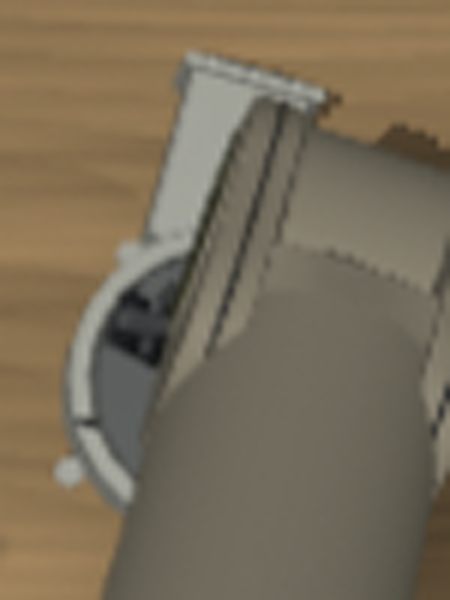

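Cover top and rim agree to 0.3 mm all round, with a steady 20 N press against the hard stop. Handing in.

```bash
python3 -c "
from plant import order
print(order.job_done())"
```

```text
the job is handed in; nothing more can be done
None
```

The job is done and handed in at about 15.4 s, with the gripper still holding the cover pressed flush.

- **Fastener:** I turned it about 74° clockwise. The bar then lay along the strut and in line with both ticks in the wrist picture.
- **Cover:** I chose the middle-sized one, which measured about 125 mm across. I gripped it by its rib, turned it to match the housing and lowered it. It met no resistance as the slot went over the bar, and the last pictures show the bar standing up through the slot.
- **Pressing down:** I pushed until the seal's hard stop. Depth readings put the cover top at 75.5–75.8 mm and the rim at 75.6–75.9 mm, so they agree within 0.4 mm. The steady press was about 20 N and the gripper was set to 100 N.

**Readings to note:**
- The press briefly reached about 32 N at the wrist, with about 12 N sideways, before I eased it back. About 7 N sideways remained at hand-in.
- The tool dropped only 4 to 5 mm from contact to the stop, rather than a clean 5 mm. I relied on the depth readings and the sharp rise in force to judge it fully down.
- The bystander objects were not touched.

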